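# Gauge the inside depth of the blue vase

## Robot

A 7-joint arm with a two-finger parallel gripper is mounted at the origin on a cart in front of the work surface, level with it; the furniture and walls round the work are solid. World frame = base frame: x ahead of the robot, y to its left, z up, the work surface at z = 0. Lengths are in m, angles in rad, forces in N, time in s.
With the tool pointing down it reaches from about 0.4 to 0.925 m from the base axis. Payload 5.6 kg.
Tool frame: the origin (TCP) lies at the very end of the fingers, on their centre line; the grasp point (between the pads) lies 19 mm behind it; z points along the fingers, y is the direction in which the jaws open and shut (so a half turn about z gives the same grasp; the last joint's range is limited). The gripper opens to 85 mm and grips with 20 to 120 N. Pads are 22 mm wide; open, the fingers measure 114 mm over their backs; the gripper's body (76 mm by 85 mm) begins 54 mm behind the grasp point. The pads swing forward as they close: fully open they stand 13 mm farther back than shut.
Start: joints at [-1.378, 0.468, -0.012, 1.603, 0.006, 1.071, -0.056], TCP at [0.152, 0.632, 0.231] pointing down, gripper open.
Joint ranges: [-2.53, 2.53], [-0.31, 2.02], [-1.57, 1.55], [0.28, 2.44], [-1.29, 4.43], [0.15, 1.84], [-2.92, 2.92]. Speed limits (rad/s): [2.57, 2.57, 3.14, 3.14, 3.14, 3.14, 3.14].

## Interface

Orientations are given as [roll, pitch, yaw] about the fixed x, y, z axes, in that order (R = Rz(yaw) Ry(pitch) Rx(roll)).
In Python, from plant import env, imaging, job gives the robot as it stands.
- The arm moves only by the shell command python3 -m crank 'ROWS' [FORCE]. ROWS is JSON, a list of rows, each a list of 7 numbers: the finger opening in mm, from 0 to 85.4, then the shift along the tool's x, y, z in mm, then the turn, a rotation vector about the tool's x, y, z in degrees. In form: [[gripper, tx, ty, tz, wx, wy, wz], ...]. A call has 1 to 8 rows; each row shifts and turns the commanded pose from where the row before left it, along the tool's axes as they then stand; what a row does not reach is not made up. A row lasts 1/12 s, in which the tool goes at most 41.7 mm and 7.16 degrees, less where a joint would pass 70% of its speed; a pose out of reach is approached as far as the arm can. A call with a gripper value outside its range is refused whole. The fingers move at their own pace and stop on an object; FORCE is the grip in N (left out, the last holds). Time passes only in rows, so rows that do not move let the fingers close. It gives the time, the measured TCP pose, the force and the opening at its end, in the units of the state.
- env.get_state(): the state, without advancing time (a new reading comes with each control period).
- imaging.grab_frame(name): name is "scene" or "top" or "wrist"; returns the picture (400x640x3 uint8, red, green, blue); there is no depth.
- imaging.camera_params(name): a dict with "fx", "fy", "cx", "cy" (pixels), "k1" (the pictures are not rectified: a ray, as slopes to the right and down, at radius r is drawn at 1 + k1 r^2 times it, then the intrinsics apply), "rvec" (rotation vector, rad) and "tvec" (3), from world to camera coordinates, as OpenCV has them; the wrist camera has in their place "hand_eye" (4x4, takes a point from camera to tool coordinates, whose origin is the TCP and whose axes are the flange's). Camera axes: x right, y down, z forward; pixel columns grow to the right and rows downward; lengths in m; the calibration is good to about 2 mm. A picture is of the moment at which its call begins: read the wrist's pose just before it. camera_params takes no time and is no camera call.
- job.job_done(): hands the job in, once; it reports no verdict.
The state is a dict: "time_s": time; "joint_positions": joint angles; "qd": joint speeds; "effort": joint torques, N m; "tcp_pos": TCP position; "orientation": TCP orientation; "wrist_force": force on the tool from outside, world axes, zero at the start; "moment": the same for the moment, N m; "gripper_width": finger opening in m.
Only numpy, scipy, OpenCV 4.12 (cv2) and the standard library are available. Lean on these libraries where they do the work, as an engineer would, in place of code of your own. Each camera call takes 0.05 s, during which the arm holds its last target.

## Task

Check how deep the blue vase is inside: take the red-handled depth stick out of its wooden stand and lower it, foot first, into the blue vase until it touches the bottom, only then let go and leave it standing in there with the vase upright. Leave the terracotta vase where it stands.

Things in the scene. Friction and masses are not known exactly. Their poses are not given: they have to be found in the camera images.
- stick_handle (a point): Middle of the round red handle (20 mm thick, 60 mm long, top end 30 mm above this point) of the depth stick: the place to grip. The stick is a loose straight rod, 60 g, 160 mm long; below the handle a pale wooden shaft 12 mm thick with a thin dark ring every 10 mm. It stands upright in its stand, this point 140 mm above the worktop. z runs along the stick, from foot to handle.
- stick_foot (a point): Centre of the flat lower end of the depth stick, on its axis, 130 mm below the middle of the handle; z as there. At first it rests 10 mm above the worktop in the stand's blind hole, 20 mm wide and 30 mm deep; the stand is a dark wooden block, 76 x 76 x 40 mm, fixed to the worktop.
- blue_vase_mouth (a point): Centre of the mouth of the blue vase, in the plane of its rim, 92 mm above the worktop. Loose round ceramic vase, 0.4 kg, 60 mm wide at the rim, walls 5 mm thick, closed below: the cavity tapers from about 50 mm wide at the mouth to 35 mm at its flat bottom, 84 mm below this point. z is the vase's axis, up.
- clay_vase_mouth (a point): Centre of the mouth of the terracotta (orange-brown) vase, the bystander: same shape and size as the blue one, 92 mm above the worktop. Loose, 0.4 kg.
Things that resemble listed ones, but are neither listed nor needed, are in the scene too. There is more than one size of the part that bears stick_handle; the job needs the largest.

How it is judged:
On the way:
1. the stick, still held, has its foot in the blue vase within 14 mm of the bottom (z of stick_foot in the frame of blue_vase_mouth below -0.07 m and horizontal distance between stick_foot and blue_vase_mouth below 0.022 m and contact force between the fingers and depth_stick above 0.3 N), for 0.1 s.
At the end, for the whole second after the job is handed in: The depth stick stands, released and at rest, foot down in the blue vase: its foot at least 75 mm below the rim (the bottom is at 84 mm) and within 22 mm of the vase's centre, leaning at most 28 degrees; the blue vase stands upright (within 8 degrees) on the worktop (z of stick_foot in the frame of blue_vase_mouth below -0.075 m and horizontal distance between stick_foot and blue_vase_mouth below 0.022 m and angle between blue_vase_mouth's own z axis and vertical below 0.15 rad and height (world z) of blue_vase_mouth above 0.08 m and angle between stick_foot's own z axis and vertical below 0.5 rad and linear speed of depth_stick below 0.03 m/s); the robot touches nothing.
It fails at once if the terracotta vase was moved by more than 30 mm (distance of clay_vase_mouth from where it was at the start of the episode above 0.03 m).
It also fails if it takes over 32 s, if anything falls off the work surface, if the arm or the gripper's body presses on something with over 40 N, if the wrist force passes 120 N, or if a joint passes its speed limit or range.

## Working session

There is one attempt and no reset: what is moved stays moved. The work goes in short steps, Python scripts to look and compute and a shell command to move; the robot and the scene stay as the last step left them, time stands still between calls to the robot, and variables do not carry over. Pictures are saved under pics/ and viewed, and the job is handed in when it is done.

```bash
ls; mkdir -p pics
cat > h.py <<'E'
import numpy as np, cv2
from plant import env, imaging, job
def save(n,f):
    im=imaging.grab_frame(n); cv2.imwrite(f'pics/{f}.png',im[:,:,::-1]); return im
E
python3 - <<'E'
from h import *
s=env.get_state(); print(s)
for n in ["scene","top","wrist"]:
    save(n,n+"0"); print(n,imaging.camera_params(n))
E
```

```text
pics
{'time_s': 0.0, 'joint_positions': array([-1.37801583,  0.46838613, -0.01163175,  1.60364457,  0.00598084,
        1.07135325, -0.05633715]), 'qd': array([-1.48812832e-03, -5.36731030e-04, -2.85503892e-05, -5.99690558e-04,
       -1.16660897e-03, -9.98759352e-05, -3.66859960e-04]), 'effort': array([ 3.88353055e-05, -5.32377362e+01,  2.12879770e-02, -2.51311719e+01,
        1.13280164e-02,  7.61419942e-03, -1.14141469e-05]), 'tcp_pos': array([0.15175551, 0.63146483, 0.23032383]), 'orientation': array([-3.13983862e+00,  9.31230696e-05,  2.90572786e+00]), 'wrist_force': array([ 0.38708942, -0.37529743,  0.03870993]), 'moment': array([-0.0370399 ,  0.02524874,  0.01819901]), 'gripper_width': 0.08512878767276508}
scene {'fx': 503.24510743331206, 'fy': 503.24510743331206, 'cx': 323.0407538356999, 'cy': 206.4070446364459, 'k1': -0.0034014116305559994, 'rvec': array([ 0.80231248, -2.62932759,  1.00853515]), 'tvec': array([0.51100809, 0.20696521, 0.92301473])}
top {'fx': 368.1460627525726, 'fy': 368.1460627525726, 'cx': 320.90140801279404, 'cy': 196.7789933378387, 'k1': -0.033872345276268326, 'rvec': array([ 2.14457204, -2.15371236,  0.14497822]), 'tvec': array([0.13531157, 0.50253739, 0.89997077])}
wrist {'fx': 332.5342545422965, 'fy': 332.5342545422965, 'cx': 323.09796479976967, 'cy': 201.52555542780897, 'k1': -0.02059014846354446, 'hand_eye': array([[-1.20194227e-03, -9.63848941e-01, -2.66446569e-01,
         6.88017241e-02],
       [ 9.99999248e-01, -1.22290226e-03, -8.72532128e-05,
         1.92810224e-04],
       [-2.41739196e-04, -2.66446474e-01,  9.63849686e-01,
        -1.42351378e-01],
       [ 0.00000000e+00,  0.00000000e+00,  0.00000000e+00,
         1.00000000e+00]])}
```

View pics/scene0.png

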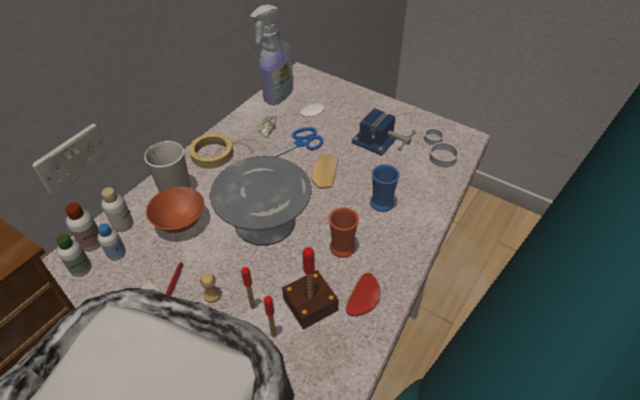

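View pics/top0.png

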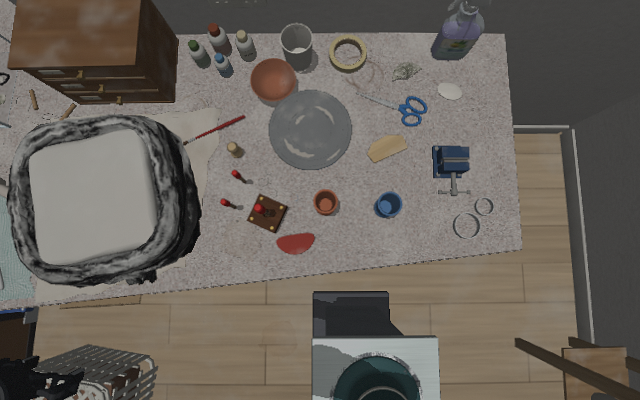

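View pics/wrist0.png

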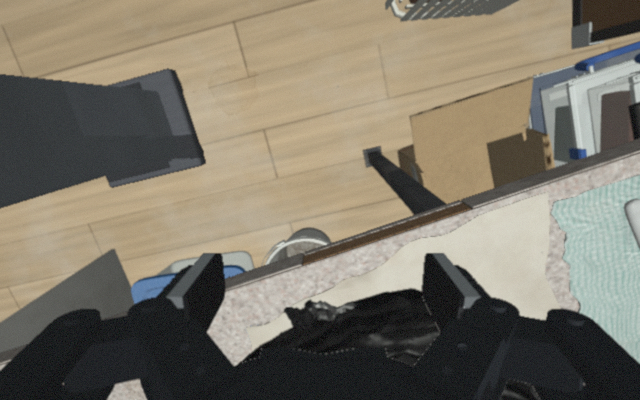

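The scene view shows the stand with its red stick at (308,262–300), the terracotta vase's mouth at (343,217) and the blue vase's at (385,173). The two loose red-handled sticks at (247,275) and (269,305) are smaller decoys. In the top view these are the stand at (267,212), clay at (325,202) and blue at (388,204). Next I'll measure them.

```bash
cat >> h.py <<'E'
def cam(n):
    p=imaging.camera_params(n)
    if 'rvec' in p:
        R,_=cv2.Rodrigues(p['rvec']); t=p['tvec']; C=-R.T@t; Rw=R.T
    else:
        s=env.get_state(); T=p['hand_eye']; r,pi,y=s['orientation']
        from scipy.spatial.transform import Rotation as Ro
        Rt=Ro.from_euler('xyz',[r,pi,y]).as_matrix()
        Rw=Rt@T[:3,:3]; C=s['tcp_pos']+Rt@T[:3,3]
    K=np.array([[p['fx'],0,p['cx']],[0,p['fy'],p['cy']],[0,0,1]])
    return K,p['k1'],Rw,C
def ray(c,uv):
    K,k,Rw,C=c
    q=cv2.undistortPoints(np.array([[uv]],float),K,np.array([k,0,0,0.]))[0,0]
    d=Rw@np.array([q[0],q[1],1]); return C,d/np.linalg.norm(d)
def plane(c,uv,z):
    C,d=ray(c,uv); return C+d*(z-C[2])/d[2]
def proj(c,X):
    K,k,Rw,C=c
    return cv2.projectPoints(np.array([X],float),cv2.Rodrigues(Rw.T)[0],-Rw.T@C,K,np.array([k,0,0,0.]))[0].ravel()
def tri(a,b):
    A=0;B=0
    for C,d in (a,b):
        P=np.eye(3)-np.outer(d,d); A=A+P; B=B+P@C
    X=np.linalg.solve(A,B); return X,[np.linalg.norm((np.eye(3)-np.outer(d,d))@(X-C)) for C,d in (a,b)]
E
python3 - <<'E'
from h import *
for n,box in (("top",(210,165,440,260)),("scene",(230,150,420,340))):
    im=cv2.imread(f'pics/{n}0.png'); x0,y0,x1,y1=box
    cv2.imwrite(f'pics/{n}0z.png',cv2.resize(im[y0:y1,x0:x1],None,fx=3.4 if n=='top' else 3.1,fy=3.4 if n=='top' else 3.1,interpolation=cv2.INTER_CUBIC))
    hsv=cv2.cvtColor(im,cv2.COLOR_BGR2HSV)
    for nm,m in (("red",cv2.inRange(hsv,(0,200,80),(5,255,255))|cv2.inRange(hsv,(174,200,80),(180,255,255))),("clay",cv2.inRange(hsv,(5,120,40),(14,255,255))),("blue",cv2.inRange(hsv,(104,120,40),(118,255,255)))):
        k,l,st,ce=cv2.connectedComponentsWithStats(m)
        for i in range(1,k):
            if st[i,4]>25: print(n,nm,st[i],ce[i].round(1))
E
```

```text
top clay [ 39   3  38  35 511] [61.5 21.6]
top clay [ 15  17  27  35 184] [27.2 35.7]
top clay [103  16  36  33 486] [124.9  33.2]
top clay [208  23  12  13 112] [213.5  29.2]
top clay [ 67  32  44  34 491] [86.3 52.1]
top clay [114  53  22  13  98] [127.1  59.3]
top clay [ 251   59   44   42 1145] [268.7  79.5]
top clay [314 190  24  25 466] [325.1 201.7]
top clay [247 195  40  37 645] [267.5 213.8]
top blue [399  96  28  30 297] [411.7 110.4]
top blue [446 152  23   5  53] [458.9 154.8]
top blue [452 163  13   6  32] [458.5 164.3]
top blue [375 192  27  25 254] [386.3 205.7]
top blue [  0 308  33   6  82] [ 14.4 310.5]
scene red [304 248   9  10  75] [307.8 252.4]
scene red [242 268   7   7  37] [245.  270.8]
scene red [265 297   7   7  41] [267.7 300.2]
scene clay [ 146  187   58   45 1998] [175.  208.7]
scene clay [ 65 203  18  16 207] [ 73.6 210.4]
scene clay [ 329  208   30   49 1146] [342.8 231. ]
scene clay [   0  218   74  158 5094] [ 24.8 290.3]
scene clay [ 283  271   54   48 1156] [309.1 295.5]
scene clay [  1 346  16  15  64] [  7.9 352.4]
scene blue [366 112  16  10  50] [373.6 115.7]
scene blue [380 116  14  11  47] [386.5 120.4]
scene blue [293 128  30  22 280] [306.8 138.3]
scene blue [373 165  26  19 195] [385.2 173.7]
scene blue [371 201  19  10  84] [380.  206.8]
scene blue [100 224  11  12  41] [105.4 230.6]
```

View pics/top0z.png

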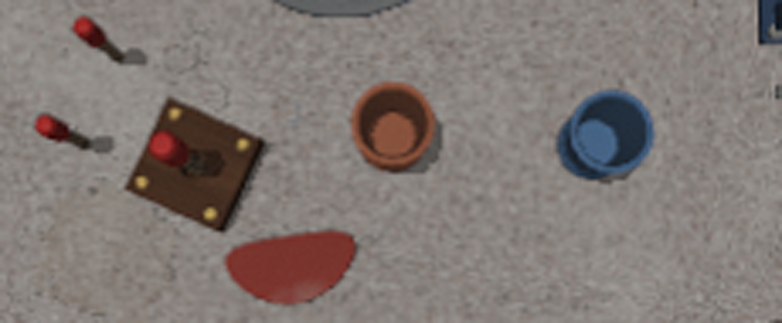

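View pics/scene0z.png

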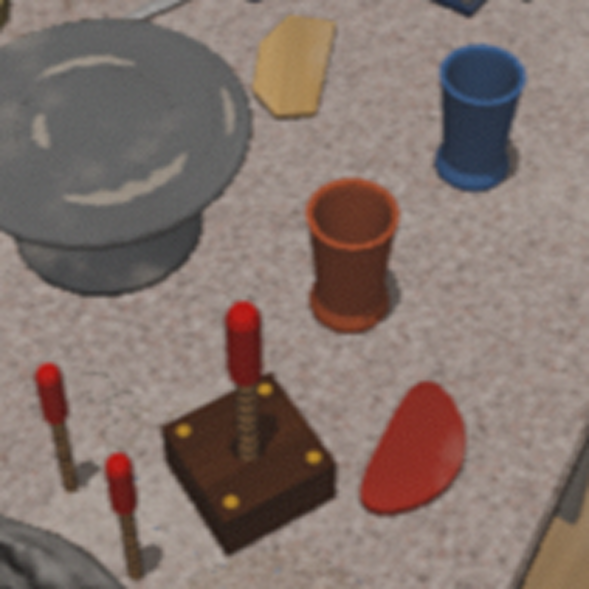

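Run:
```python
from h import *
T=cam('top');S=cam('scene')
print('camC',T[3].round(3),S[3].round(3))
tz=lambda x,y:(210+x/3.4-.35,165+y/3.4-.35)
sz=lambda x,y:(230+x/3.1-.35,150+y/3.1-.35)
for nm,a,b,z in (('blue',tz(611,134),sz(482.5,75),.092),('clay',tz(393.5,125),sz(352.5,215),.092),('stand',tz(192,164),sz((183+265+314+231)/4,(431+389+457+502)/4),.04),('handletop',tz(161,147),sz(243,312),.17),('handlemid',tz(168,150),sz(244,345),.14)):
    print(nm,plane(T,a,z).round(4),plane(S,b,z).round(4),tri(ray(T,a),ray(S,b))[0].round(4))
```

```text
camC [0.375 0.131 0.961] [0.161 0.669 0.826]
blue [ 0.477  -0.0296  0.092 ] [ 0.477  -0.0259  0.092 ] [ 0.4782 -0.0301  0.0878]
clay [0.484  0.1224 0.092 ] [0.4831 0.1274 0.092 ] [0.4853 0.1226 0.0857]
stand [0.4621 0.271  0.04  ] [0.4613 0.273  0.04  ] [0.4625 0.2714 0.0369]
handletop [0.4608 0.2711 0.17  ] [0.4606 0.2735 0.17  ] [0.4615 0.2718 0.1673]
handlemid [0.462  0.2718 0.14  ] [0.4611 0.2733 0.14  ] [0.4621 0.2721 0.1378]
```

Run:
```python
from h import *
T=cam('top');S=cam('scene')
for X in ([.152,.632,.231],[0,0,0],[.3,.45,.23],[.46,.27,.12],[.152,.632,.4],[0,0,.3]): print(X,proj(T,X).round(),proj(S,X).round())
for a,b in (((145,130),(110,305)),((157,220),(235,345)),((190,140),(140,292)),((198,235),(285,375))):
    print(tri(ray(T,a),ray(S,b)))
# decoys
tz=lambda x,y:(210+x/3.4-.35,165+y/3.4-.35)
sz=lambda x,y:(230+x/3.1-.35,150+y/3.1-.35)
for a,b in ((tz(84,28),sz(49,372)),(tz(46,126),sz(119,462)),(tz(122,55),sz(70,488)),(tz(85,140),sz(136,574))): print('decoy',tri(ray(T,a),ray(S,b))[0].round(3))
print('bowl',tri(ray(T,(310,130)),ray(S,(262,192))))
```

```text
[0.152, 0.632, 0.231] [ 63. 364.] [357. 621.]
[0, 0, 0] [376. 400.] [601. 319.]
[0.3, 0.45, 0.23] [159. 287.] [331. 375.]
[0.46, 0.27, 0.12] [261. 211.] [310. 267.]
[0.152, 0.632, 0.4] [-14. 398.] [368. 607.]
[0, 0, 0.3] [401. 473.] [689. 211.]
(array([0.63639794, 0.52372333, 0.18125949]), [np.float64(0.0026355114610334992), np.float64(0.00263551146103332)])
(array([0.43472528, 0.47556244, 0.20046212]), [np.float64(0.002047176323231972), np.float64(0.0020471763232319485)])
(array([0.64813884, 0.45773457, 0.11234307]), [np.float64(0.019242748127835555), np.float64(0.01924274812783577)])
(array([0.40243139, 0.43080005, 0.06459449]), [np.float64(0.004319139876510307), np.float64(0.004319139876510468)])
decoy [0.549 0.335 0.118]
decoy [0.481 0.359 0.119]
decoy [ 0.553  0.335 -0.008]
decoy [ 0.483  0.36  -0.003]
bowl (array([0.65905099, 0.15853886, 0.09209725]), [np.float64(0.0011837929193800791), np.float64(0.0011837929193802145)])
```

```bash
python3 -m crank '[[85,0,0,-33,0,0,0],[85,0,0,-33,0,0,0],[85,0,0,-33,0,0,0],[85,-22,-29,0,0,0,0],[85,-22,-29,0,0,0,0],[85,-22,-29,0,0,0,0],[85,-22,-29,0,0,0,0],[85,-22,-29,0,0,0,0]]' 40; python3 -m crank '[[60,-22,-29,0,0,0,0],[60,-22,-29,0,0,0,0],[60,-22,-29,0,0,0,0],[60,-22,-29,0,0,0,0],[60,-22,-29,0,0,0,0],[60,0,0,0,0,0,0]]'
```

```text
time_s: 0.82
tcp_pos: [0.2253, 0.4634, 0.33]
orientation: [-3.141, -0.0, 2.906]
wrist_force: [0.9, -0.3, -0.2]
gripper_width: 0.0852
time_s: 1.32
tcp_pos: [0.3008, 0.2925, 0.3304]
orientation: [-3.14, 0.001, 2.896]
wrist_force: [-0.9, 0.5, 0.1]
gripper_width: 0.06
```

```bash
python3 -m crank '[[60,-32,3.5,14,0,0,0],[60,-32,3.5,14,0,0,0],[60,-32,3.5,14,0,0,0],[60,-32,3.5,14,0,0,0],[60,-32,3.5,14,0,0,0],[60,0,0,0,0,0,0],[60,0,0,0,0,0,0],[60,0,0,0,0,0,0]]'
python3 - <<'E'
from h import *
print(env.get_state()['tcp_pos'],env.get_state()['orientation'])
c=cam('wrist'); save('wrist','wrist1'); save('scene','scene1')
for z in (.11,.14,.17): print(z,proj(c,[.4615,.272,z]).round(1))
E
```

```text
time_s: 1.98
tcp_pos: [0.457, 0.2785, 0.26]
orientation: [-3.141, -0.001, 2.906]
wrist_force: [-0.8, 0.3, 0.2]
gripper_width: 0.0596
[0.45699733 0.27853591 0.25996273] [-3.14090993e+00 -9.84297359e-04  2.90600480e+00]
0.11 [317.2 195.2]
0.14 [316.5 204.2]
0.17 [315.7 215.4]
```

View pics/wrist1.png

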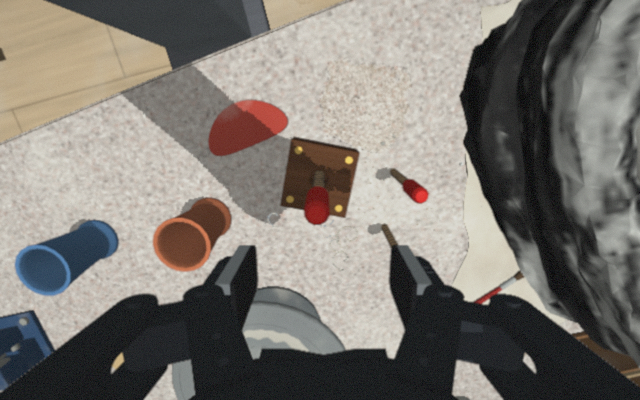

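View pics/scene1.png

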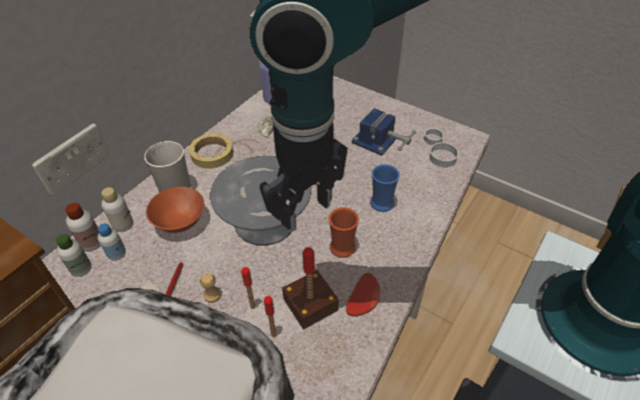

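The wrist view has the handle's top at (317,213). I predicted (315.7,215.4), so they agree to about 1.5 mm. The decoys sit clear of the fingers, to the right. I'll centre on the stick and go down.

```bash
python3 -m crank '[[60,-5,-5,10,0,0,0],[60,0,0,15,0,0,0],[60,0,0,15,0,0,0],[60,0,0,0,0,0,0],[60,0,0,0,0,0,0]]'
python3 - <<'E'
from h import *
print(env.get_state()['tcp_pos'])
c=cam('wrist'); im=save('wrist','wrist2'); save('scene','scene2')
hsv=cv2.cvtColor(im,cv2.COLOR_RGB2HSV)
m=cv2.inRange(hsv,(0,190,60),(6,255,255))|cv2.inRange(hsv,(173,190,60),(180,255,255))
k,l,st,ce=cv2.connectedComponentsWithStats(m)
print([(st[i],ce[i].round(1)) for i in range(1,k) if st[i,4]>60])
for z in (.11,.14,.17): print(z,proj(c,[.4615,.272,z]).round(1))
E
```

```text
time_s: 2.5
tcp_pos: [0.4607, 0.2719, 0.22]
orientation: [-3.141, -0.001, 2.906]
wrist_force: [-0.2, 0.5, -0.1]
gripper_width: 0.0596
[0.46070566 0.27192874 0.21996073]
[(array([421, 184,  30,  26, 327], dtype=int32), array([437.4, 197.6])), (array([310, 192,  29,  45, 672], dtype=int32), array([323.5, 216.2]))]
0.11 [323.3 201.4]
0.14 [323.3 212.8]
0.17 [323.3 227.4]
```

View pics/wrist2.png

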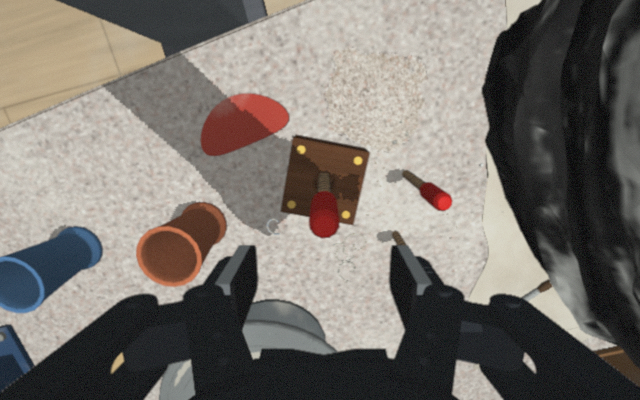

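```bash
python3 -m crank '[[60,0,0,20,0,0,0],[60,0,0,20,0,0,0],[60,0,0,20,0,0,0],[60,0,0,20,0,0,0],[60,0,0,12,0,0,0],[60,0,0,7,0,0,0],[60,0,0,0,0,0,0]]'
python3 - <<'E'
from h import *
save('wrist','wrist3'); save('scene','scene3')
E
```

```text
time_s: 3.18
tcp_pos: [0.4611, 0.2721, 0.1206]
orientation: [-3.141, -0.001, 2.906]
wrist_force: [-0.8, 0.7, -0.5]
gripper_width: 0.0601
```

View pics/wrist3.png

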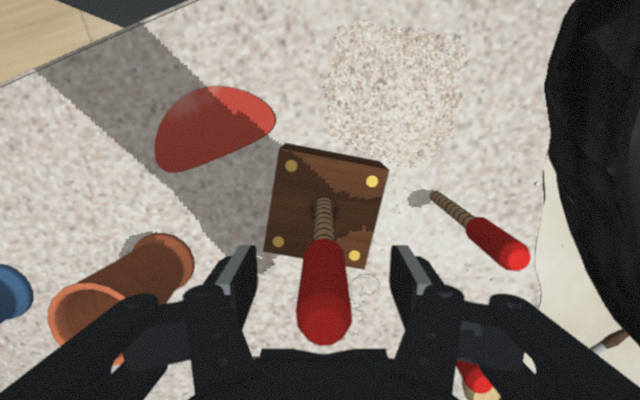

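View pics/scene3.png

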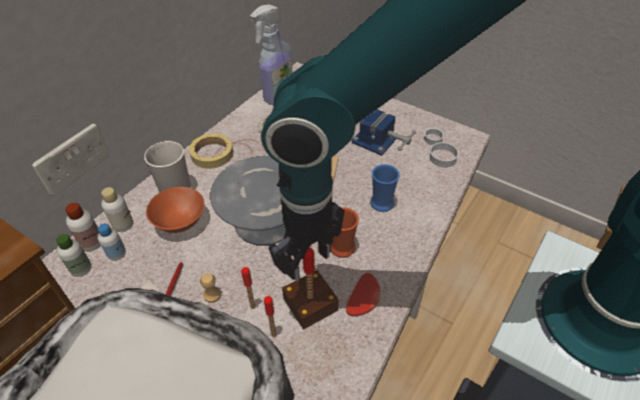

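The handle is centred between the pads, at (324,290) in the wrist view. I'll close on it.

```bash
python3 -m crank '[[12,0,0,0,0,0,0],[12,0,0,0,0,0,0],[12,0,0,0,0,0,0],[12,0,0,0,0,0,0],[12,0,0,0,0,0,0],[12,0,0,0,0,0,0]]' 45; python3 -m crank '[[12,0,0,-10,0,0,0],[12,0,0,-15,0,0,0],[12,0,0,-25,0,0,0],[12,0,0,-25,0,0,0],[12,0,0,-30,0,0,0],[12,0,0,-30,0,0,0],[12,0,0,0,0,0,0]]'
python3 - <<'E'
from h import *
save('wrist','wrist4'); save('scene','scene4');save('top','top4')
E
```

```text
time_s: 3.78
tcp_pos: [0.4619, 0.2724, 0.1221]
orientation: [3.141, 0.001, 2.906]
wrist_force: [-1.6, -0.7, 6.4]
gripper_width: 0.0187
time_s: 4.37
tcp_pos: [0.4641, 0.2738, 0.2626]
orientation: [3.133, 0.007, 2.905]
wrist_force: [1.0, 1.0, -0.7]
gripper_width: 0.0188
```

View pics/wrist4.png

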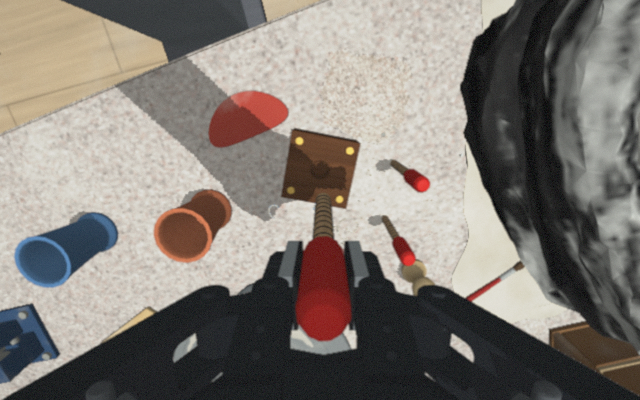

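View pics/scene4.png

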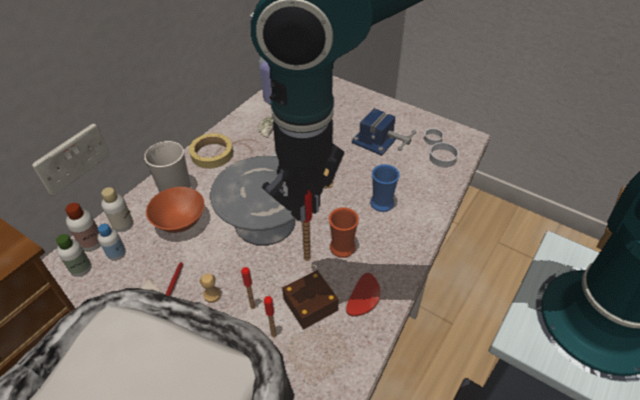

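View pics/top4.png

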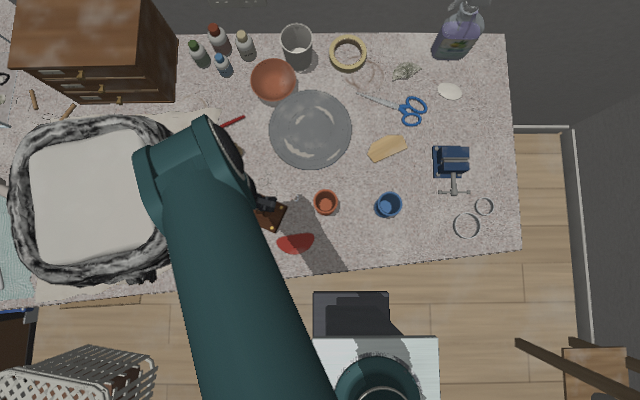

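The stick is lifted, hanging straight, with its foot at (307,261) in the scene view and the stand empty. I'll carry it over to the blue vase. The foot is about 145 mm up, which clears the 92 mm rims.

```bash
python3 -m crank '[[12,-3,-10,0,0,0,0],[12,-6,-20,0,0,0,0],[12,-8,-28,0,0,0,0],[12,-8,-28,0,0,0,0],[12,-8,-28,0,0,0,0],[12,-8,-28,0,0,0,0],[12,-8,-28,0,0,0,0],[12,-8,-28,0,0,0,0]]'; python3 -m crank '[[12,-8,-28,0,0,0,0],[12,-8,-28,0,0,0,0],[12,-6,-20,0,0,0,0],[12,-4,-12,0,0,0,0],[12,0,0,0,0,0,0],[12,0,0,0,0,0,0],[12,0,0,0,0,0,0]]'
python3 - <<'E'
from h import *
print(env.get_state()['tcp_pos'])
save('wrist','wrist5'); save('scene','scene5');save('top','top5')
im=cv2.imread('pics/scene5.png'); cv2.imwrite('pics/scene5z.png',cv2.resize(im[80:260,280:460],None,fx=3.2,fy=3.2,interpolation=cv2.INTER_CUBIC))
c=cam('scene'); print([proj(c,[.477,-.028,z]).round(1) for z in (0,.092,.145)])
E
```

```text
time_s: 5.18
tcp_pos: [0.4692, 0.064, 0.255]
orientation: [-3.14, -0.002, 2.905]
wrist_force: [0.6, -0.9, -0.6]
gripper_width: 0.0191
time_s: 5.77
tcp_pos: [0.4746, -0.0246, 0.2555]
orientation: [-3.141, -0.002, 2.907]
wrist_force: [-0.9, -0.5, -1.1]
gripper_width: 0.0189
[ 0.47460162 -0.02455008  0.25553893]
[array([382.1, 203. ]), array([385.8, 173.3]), array([388.2, 154.3])]
```

View pics/wrist5.png

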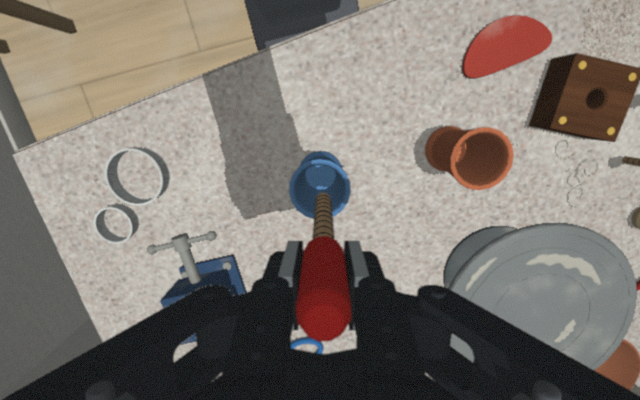

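View pics/scene5z.png

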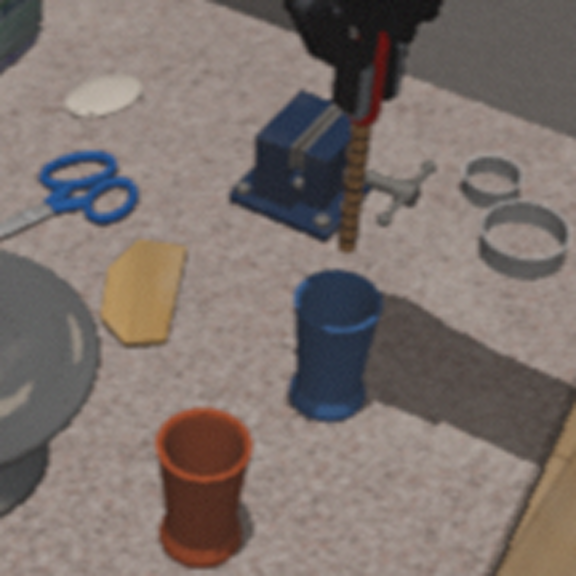

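View pics/top5.png

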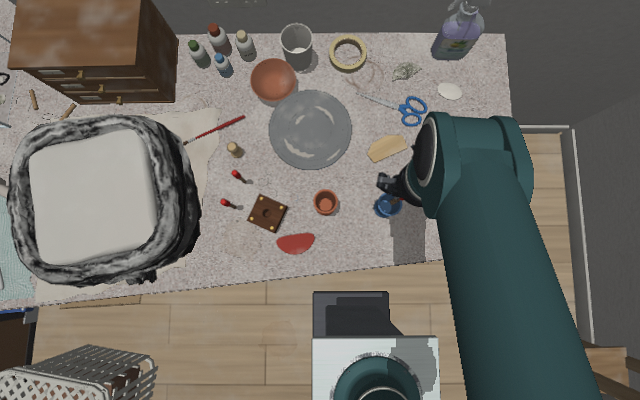

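Run:
```python
from h import *
im=cv2.imread('pics/wrist5.png'); cv2.imwrite('pics/wrist5z.png',cv2.resize(im[140:240,270:370],None,fx=6,fy=6,interpolation=cv2.INTER_CUBIC))
c=cam('wrist'); s=cam('scene'); t=env.get_state()['tcp_pos']
print('tcp foot pred',proj(c,[t[0],t[1],.1445]),proj(s,[t[0],t[1],.1445]))
print('rim pred',proj(c,[.477,-.028,.092]))
print('foot scene',plane(s,(388.2,157.8),.1445))
```

```text
tcp foot pred [322.89655594 199.96846208] [388.08206167 155.91116551]
rim pred [319.50421978 188.32585823]
foot scene [ 0.47210846 -0.01943968  0.1445    ]
```

View pics/wrist5z.png

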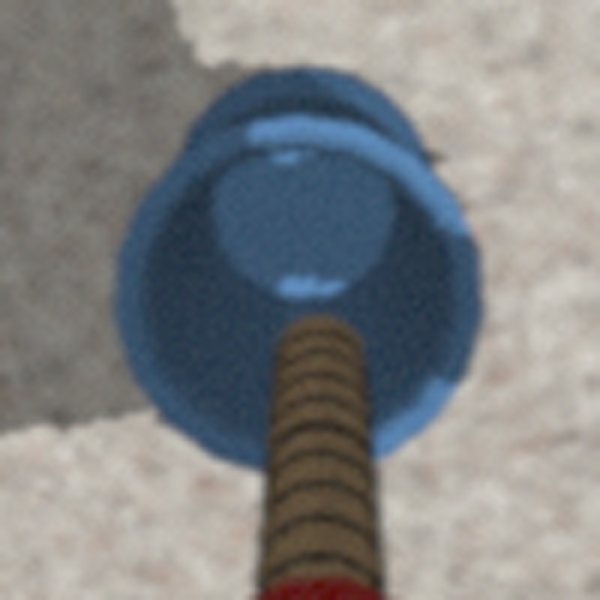

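The wrist view puts the rim's centre at (319.6,188.1), against a prediction of (319.5,188.3). The stick's foot is at (323,199.5), against (322.9,200). So the vase is at (0.477,−0.028) and the foot hangs directly below the TCP. I'll shift a few mm and lower.

```bash
python3 -m crank '[[12,-3,-3,0,0,0,0],[12,0,0,0,0,0,0],[12,0,0,15,0,0,0],[12,0,0,20,0,0,0],[12,0,0,20,0,0,0],[12,0,0,15,0,0,0],[12,0,0,0,0,0,0],[12,0,0,0,0,0,0]]'
python3 - <<'E'
from h import *
print(env.get_state()['tcp_pos'])
a=save('wrist','wrist6'); b=save('scene','scene6')
o=np.hstack([cv2.resize(a[130:250,260:380],(400,400)),cv2.resize(b[100:220,330:450],(400,400))])
cv2.imwrite('pics/c6.png',o[:,:,::-1])
E
```

```text
time_s: 6.58
tcp_pos: [0.4772, -0.0289, 0.186]
orientation: [-3.141, -0.001, 2.906]
wrist_force: [0.1, 0.2, 0.0]
gripper_width: 0.0193
[ 0.47724025 -0.02891629  0.18603912]
```

View pics/c6.png

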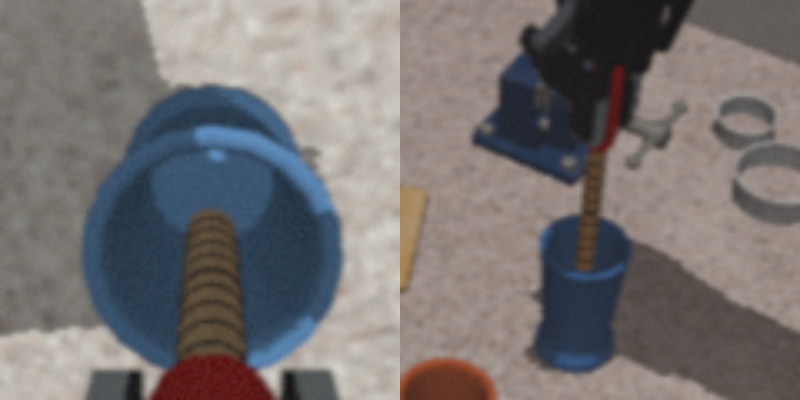

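The foot is inside the mouth and centred. I'll keep going down, slowly near the bottom.

```bash
python3 -m crank '[[12,0,0,12,0,0,0],[12,0,0,14,0,0,0],[12,0,0,14,0,0,0],[12,0,0,10,0,0,0],[12,0,0,5,0,0,0],[12,0,0,3,0,0,0],[12,0,0,0,0,0,0],[12,0,0,0,0,0,0]]'; python3 -m crank '[[12,0,0,2,0,0,0],[12,0,0,2,0,0,0],[12,0,0,1,0,0,0],[12,0,0,0,0,0,0]]'
```

```text
time_s: 7.35
tcp_pos: [0.4779, -0.0289, 0.1288]
orientation: [3.141, 0.001, 2.906]
wrist_force: [-0.1, -0.3, -0.9]
gripper_width: 0.0189
time_s: 7.68
tcp_pos: [0.4774, -0.0288, 0.1232]
orientation: [3.142, -0.0, 2.906]
wrist_force: [0.5, 0.8, -0.3]
gripper_width: 0.0188
```

```bash
python3 -m crank '[[12,0,0,1,0,0,0],[12,0,0,1,0,0,0],[12,0,0,0,0,0,0]]';python3 -m crank '[[12,0,0,1,0,0,0],[12,0,0,0,0,0,0]]'; python3 -m crank '[[12,0,0,1,0,0,0],[12,0,0,0,0,0,0]]'
```

```text
time_s: 7.93
tcp_pos: [0.4774, -0.0289, 0.1211]
orientation: [-3.142, -0.0, 2.906]
wrist_force: [0.3, 0.2, -1.2]
gripper_width: 0.0192
time_s: 8.1
tcp_pos: [0.4775, -0.0289, 0.1202]
orientation: [-3.142, 0.0, 2.906]
wrist_force: [-0.0, -0.3, -1.2]
gripper_width: 0.019
time_s: 8.27
tcp_pos: [0.4781, -0.029, 0.1201]
orientation: [3.141, 0.001, 2.906]
wrist_force: [-1.7, 0.3, 8.4]
gripper_width: 0.0187
```

It made contact: 8.4 N up at TCP z 0.1201 (0.119 expected). I'll check the picture before releasing.

```bash
python3 -m crank '[[12,0,0,0,0,0,0],[12,0,0,-0.5,0,0,0]]'
python3 - <<'E'
from h import *
a=save('wrist','wrist7'); b=save('scene','scene7')
o=np.hstack([cv2.resize(a[130:250,260:380],(400,400)),cv2.resize(b[100:220,330:450],(400,400))])
cv2.imwrite('pics/c7.png',o[:,:,::-1])
E
```

```text
time_s: 8.43
tcp_pos: [0.4777, -0.0289, 0.1202]
orientation: [3.141, 0.0, 2.906]
wrist_force: [0.0, 0.2, -0.3]
gripper_width: 0.0192
```

View pics/c7.png

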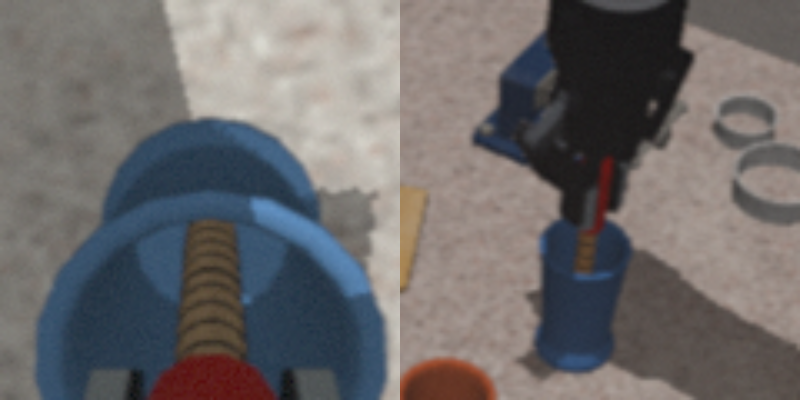

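The stick is centred in the upright vase, with its foot on the bottom. Next I'll release in small steps and then retreat straight up.

```bash
python3 -m crank '[[22,0,0,0,0,0,0],[26,0,0,0,0,0,0],[32,0,0,0,0,0,0],[45,0,0,0,0,0,0],[60,0,0,0,0,0,0],[60,0,0,0,0,0,0],[60,0,0,0,0,0,0],[60,0,0,0,0,0,0]]' 20
python3 - <<'E'
from h import *
a=save('wrist','wrist8'); b=save('scene','scene8')
cv2.imwrite('pics/c8.png',np.hstack([cv2.resize(a[100:400,200:440],(320,400)),cv2.resize(b[100:220,330:450],(400,400))])[:,:,::-1])
E
```

```text
time_s: 9.2
tcp_pos: [0.4775, -0.0289, 0.1198]
orientation: [-3.142, 0.0, 2.906]
wrist_force: [-0.3, -0.5, 0.6]
gripper_width: 0.0603
```

View pics/c8.png

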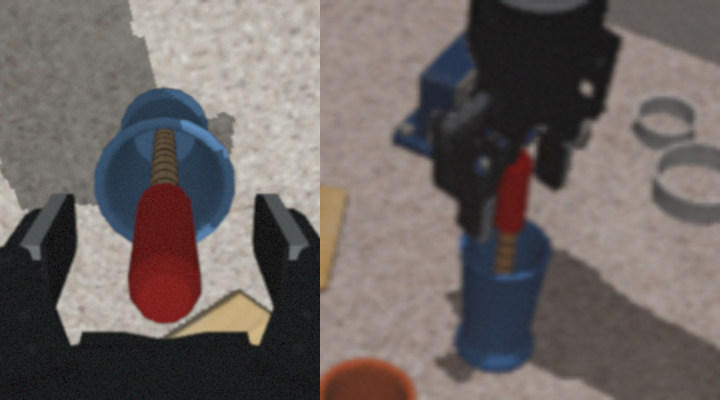

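The stick stands free, upright and centred between the open fingers, so I'll retreat.

```bash
python3 -m crank '[[60,0,0,-10,0,0,0],[60,0,0,-15,0,0,0],[60,0,0,-20,0,0,0],[60,0,0,-25,0,0,0],[60,0,0,-25,0,0,0],[60,0,0,-25,0,0,0],[60,0,0,-20,0,0,0],[60,0,0,0,0,0,0]]'; python3 -m crank '[[60,0,0,0,0,0,0],[60,0,0,0,0,0,0],[60,0,0,0,0,0,0],[60,0,0,0,0,0,0]]'
python3 - <<'E'
from h import *
a=save('wrist','wrist9'); b=save('scene','scene9')
cv2.imwrite('pics/c9.png',np.hstack([cv2.resize(a[100:400,200:440],(320,400)),cv2.resize(b[100:280,300:480],(400,400))])[:,:,::-1])
s=cam('scene'); hsv=cv2.cvtColor(b,cv2.COLOR_RGB2HSV)
m=cv2.inRange(hsv,(5,120,40),(14,255,255)); k,l,st,ce=cv2.connectedComponentsWithStats(m)
print([(st[i],ce[i].round(1)) for i in range(1,k) if 320<ce[i][0]<360 and st[i,4]>100])
print('stick pred',[proj(s,[.4775,-.0289,z]).round(1) for z in (.108,.168)], 'base pred', proj(s,[.477,-.028,0]).round(1))
E
```

```text
time_s: 9.97
tcp_pos: [0.4799, -0.0292, 0.2645]
orientation: [3.138, 0.008, 2.905]
wrist_force: [0.3, 0.4, -0.0]
gripper_width: 0.0602
time_s: 10.3
tcp_pos: [0.4768, -0.0289, 0.2589]
orientation: [-3.141, -0.002, 2.906]
wrist_force: [0.6, -1.2, 0.1]
gripper_width: 0.0601
[(array([ 329,  208,   30,   49, 1144], dtype=int32), array([342.7, 231. ]))]
stick pred [array([386.5, 167.3]), array([389.2, 145.3])] base pred [382.1 203. ]
```

View pics/c9.png

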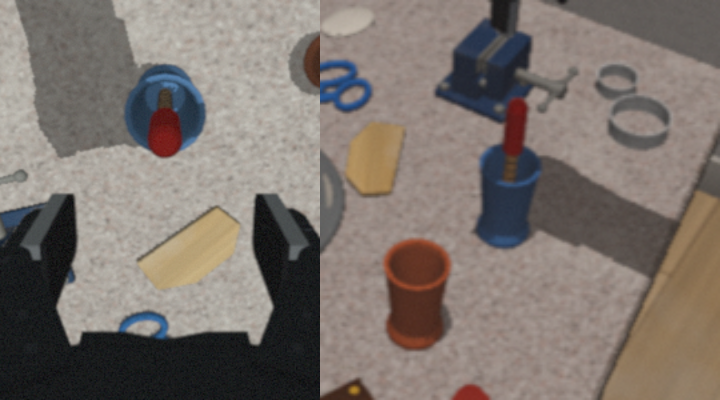

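The stick's top is at about (388,146) in the scene view, against (389,145) predicted for upright. The vase is upright, and the terracotta vase's colour blob hasn't moved. The gripper is clear, so I'll hand in.

```bash
python3 -c "
from plant import job; print(job.job_done())"
```

```text
the job is handed in; nothing more can be done
None
```

The red-handled depth stick is standing foot down in the blue vase, released, and I handed the job in at about 10.4 s of the 32 s allowed.

- **Pick and lower:** I gripped the largest stick by the middle of its handle and carried it over the terracotta vase to the blue one. I lowered it until the foot touched bottom, at 8.4 N with the TCP at z = 0.120 m (0.119 m expected). Only then did I open the gripper and back straight up.
- **Final checks:** The stick stands upright and centred: its top is within about 1 px of where an upright stick would put it. The blue vase looks upright. The terracotta vase did not move: its colour blob is at (342.7, 231.0) px, against (342.8, 231.0) at the start. The gripper is well clear.
- **Disagreements:** None of the checks failed. The top and scene cameras differed by up to 5 mm on the vase positions (about 4 mm for the blue one). The wrist camera agreed with the value I used for the blue vase to under 1 px. No verdict was reported at hand-in.

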